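# Clear the shaker stand and hold its eccentric wheel heavy side down

## Task

Put the two little orange desiccant canisters that lie on the stand of the capsule counter's shaker wheel into the blue bin, leaving the bottles, jar, vial and spatula where they are. Then turn the wheel by hand, swinging its hidden heavy side well up from the bottom, to find out where that side is, and bring the heavy side straight down (within about 12 degrees). Finish while still holding the wheel there with the fingers: do not let go.

Things in the scene. Friction and masses are not known exactly. Their poses are not given: they have to be found in the camera images.
- stand: Fixed grey deck, 160 (x) by 345 (y) by 20 mm thick, carrying the wheel between two grey bearing posts. Origin at the table, straight below the wheel's centre; z up, x along the wheel's level axle, so the wheel lies in the stand's y-z plane. The deck runs from y = -100 to +245 mm; its +y end is the open shelf where the canisters stand.
- axle (a point): Centre of the wheel, 115 mm above the table. The bearing posts stand at x = -54..-40 and 40..54 mm (stand axes), 28 mm wide in y, and reach 14 mm above this point; the wheel's upper half is free. The bearing drags evenly both ways with about 0.04 N m, less than the weight pulls.
- wheel: Closed grey and white disc, 140 mm in diameter, 26 mm thick, with flat faces (hub 40 mm across, 6 mm proud); its rim can be pinched across the thickness from above. Origin at its centre, x along the axle as the stand's x, z towards its red stripe, y towards its yellow one; it turns about x without stops. A weight is sealed inside, unseen, at an angle that differs every time.
- stripe (a point): Where the wheel's red stripe crosses the rim, 70 mm from the axle (it also runs along both faces; yellow, blue and green stripes mark the other quarters). Stripes show the wheel's turn, not its heavy side. After at most 2 s of settling at the start, the heavy side rests somewhere within 40 degrees of the bottom. The weight pulls 0.06 to 0.10 N m when level with the axle.
- heel (a point): The rim at the blue stripe, opposite the red. Let go, the wheel falls back within 2 s but stops with the heavy side still 22 to 40 degrees short of the bottom, on the side it fell from, equally far from both sides: straight down is half way between the two stops. Nearer the bottom (or as near the very top) it stays where it is left.
- canister_a: Loose orange desiccant canister with a white band, a cylinder 22 mm in diameter and 32 mm high, 12 g, standing on the deck's +y end (deck top 20 mm above the table). Origin at the centre of its underside, z along its axis.
- canister_b: A second canister like canister_a.
- bin: Blue open-topped bin, fixed, 120 (x) by 140 (y) by 80 mm high outside, walls 4 mm, to the left of the stand (its +y side), nearer to or farther from the robot than the tray. Origin at the centre of its underside, z up.
- tray: White open tray with bottle caps, fixed, 120 (x) by 140 (y) by 50 mm high, next to the bin: not the bin. Origin at the centre of its underside.
- bottle_a: Bystander: white plastic jar-shaped bottle with a white cap, 72 mm across, 120 mm high. Origin at the centre of its underside.
- bottle_b: Bystander: white plastic bottle with a blue cap, 60 mm across, 100 mm high. Origin at the centre of its underside.
- jar: Bystander: amber glass jar with a white cap, 66 mm across, 90 mm high. Origin at the centre of its underside.
- vial: Bystander: orange prescription vial with a white cap, 36 mm across, 65 mm high. Origin at the centre of its underside.
- spatula: Bystander: spatula with a blue handle, 190 mm long, lying on the table on the right. Origin on its underside.
Mind the look-alikes: they are no part of the job. What is shaped like the canister_b but green is not meant.

How it is judged:
By the outcome, as a careful person would: the job done as asked, in the order asked, and still so for the second after the job is handed in, while the arm keeps its last pose, push and grip.
It also fails if it takes over 72 s, if anything falls off the work surface, if the arm or the gripper's body presses on something with over 40 N, if the wrist force passes 120 N, or if a joint passes its speed limit or range.

## Robot

A 6-joint arm with a two-finger parallel gripper is mounted at the origin on the work surface. World frame = base frame: x ahead of the robot, y to its left, z up, the work surface at z = 0. Lengths are in m, angles in rad, forces in N, time in s.
With the tool pointing down it reaches from about 0.275 to 0.75 m from the base axis. Payload 10.2 kg.
Tool frame: the origin (TCP) lies midway between the tips of the shut fingers; the grasp point (between the pads) lies 19 mm behind it; x points along the fingers, y is the direction in which the jaws open and shut, and the axes are right-handed (so a half turn about x gives the same grasp; the last joint's range is limited). The gripper opens to 85 mm and grips with 20 to 120 N. Pads are 22 mm wide; open, the fingers measure 114 mm over their backs; the gripper's body (76 mm by 85 mm) begins 54 mm behind the grasp point. The pads swing forward as they close: fully open they stand 13 mm farther back than shut.
Start: joints at [-1.416, 0.313, 1.498, -0, 1.331, -0.223], TCP at [0.194, -0.488, 0.231] pointing down, gripper open.
Joint ranges: [-2.94, 2.94], [-0.97, 2.17], [0.19, 2.56], [-1.23, 4.37], [0.02, 3.11], [-2.88, 2.88]. Speed limits (rad/s): [2.39, 2.39, 3.01, 3.14, 3.14, 3.14].

## Interface

Orientations are given as a unit quaternion [w, x, y, z].
In Python, from rig import ctrl gives the robot as it stands.
- The arm moves only by the shell command python3 -m handwheel 'ROWS' [FORCE]. ROWS is JSON, a list of rows, each an object with "gripper": the closure in counts, from 0 (fully open) to 255 (shut); "xyz": the shift along the tool's x, y, z in mm, a list of three; "twist": the turn about the tool's x in rad. A call has 1 to 5 rows; each row shifts and turns the commanded pose from where the row before left it, along the tool's axes as they then stand; what a row does not reach is not made up. A row lasts 1/12 s, in which the tool goes at most 41.7 mm and 7.16 degrees, less where a joint would pass 70% of its speed; a pose out of reach is approached as far as the arm can. A call with a gripper value outside its range is refused whole. The fingers move at their own pace and stop on an object; FORCE is the grip in N (left out, the last holds). Time passes only in rows, so rows that do not move let the fingers close. It gives the time, the measured TCP pose, the force and the opening at its end, in the units of the state.
- ctrl.state(): the state, without advancing time (a new reading comes with each control period).
- ctrl.grab_frame(name): name is "scene" or "top"; returns the picture (400x640x3 uint8, red, green, blue); there is no depth.
- ctrl.get_calibration(name): a dict with "camera_matrix" (3x3 intrinsics, pixels), "rvec" (rotation vector, rad) and "tvec" (3), from world to camera coordinates, as OpenCV has them. Camera axes: x right, y down, z forward; pixel columns grow to the right and rows downward; lengths in m; the calibration is good to about 2 mm. A picture is of the moment at which its call begins. get_calibration takes no time and is no camera call.
- ctrl.sign_off(): hands the job in, once; it reports no verdict.
The state is a dict: "t": time; "joints": joint angles; "joint_vel": joint speeds; "joint_efforts": joint torques, N m; "eef_pos": TCP position; "tool_rot": TCP orientation; "contact_force": force on the tool from outside, world axes, zero at the start; "moment": the same for the moment, N m; "grip_width": finger opening in m.
Only numpy, scipy, OpenCV 4.12 (cv2) and the standard library are available. Lean on these libraries where they do the work, as an engineer would, in place of code of your own. Each camera call takes 0.05 s, during which the arm holds its last target.

## Working session

There is one attempt and no reset: what is moved stays moved. The work goes in short steps, Python scripts to look and compute and a shell command to move; the robot and the scene stay as the last step left them, time stands still between calls to the robot, and variables do not carry over. Pictures are saved under pics/ and viewed, and the job is handed in when it is done.

```bash
ls; mkdir -p pics; python3 - <<'E'
from rig import ctrl
import cv2
s=ctrl.state(); print(s)
for n in("scene","top"):
    im=ctrl.grab_frame(n); cv2.imwrite(f"pics/{n}0.png",im[:,:,::-1]); print(ctrl.get_calibration(n))
E
```

```text
pics
{'t': 0.0, 'joints': array([-1.41639703e+00,  3.13449243e-01,  1.49843203e+00,  9.21733666e-06,
        1.33098738e+00, -2.23438360e-01]), 'joint_vel': array([ 0.00184319, -0.00019939, -0.00214178,  0.00101153,  0.00126254,
        0.00194464]), 'joint_efforts': array([ 9.24233827e-04, -4.12265396e+01, -2.59744585e+01, -1.22190795e-04,
        4.14663096e-03, -9.41474354e-06]), 'eef_pos': array([ 0.19361104, -0.48772515,  0.23073736]), 'tool_rot': array([ 0.13234104,  0.69454457,  0.13324255, -0.6945071 ]), 'contact_force': array([-0.32173732,  0.40338835,  0.56133086]), 'moment': array([ 0.01801312, -0.02812624, -0.03343898]), 'grip_width': 0.08554600109558702}
{'camera_matrix': array([[477.9508946 ,   0.        , 320.72546272],
       [  0.        , 477.9508946 , 194.83026079],
       [  0.        ,   0.        ,   1.        ]]), 'rvec': array([ 0.85908997,  2.57394679, -1.04550251]), 'tvec': array([ 0.48438375, -0.13353129,  1.50506746])}
{'camera_matrix': array([[452.88388191,   0.        , 326.18316782],
       [  0.        , 452.88388191, 195.53755737],
       [  0.        ,   0.        ,   1.        ]]), 'rvec': array([ 2.15032873, -2.14425391,  0.16436175]), 'tvec': array([-0.03237003,  0.61432644,  1.123412  ])}
```

View pics/scene0.png

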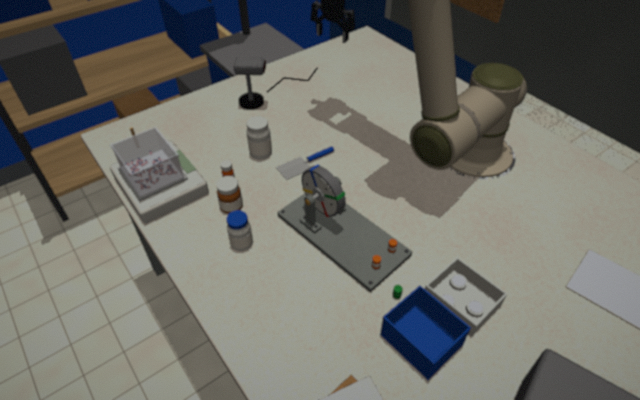

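View pics/top0.png

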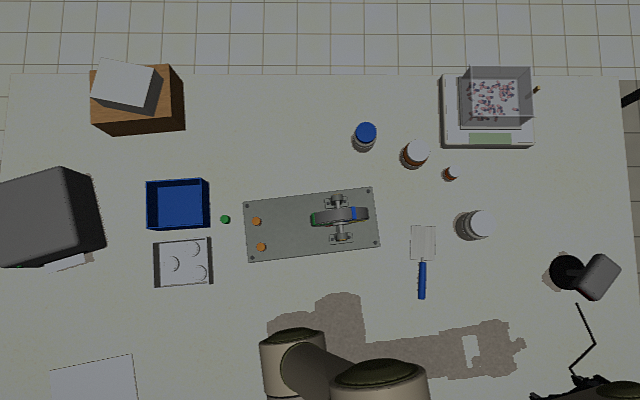

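Top view: two orange canisters at (256,221) and (261,247) on the deck. The green one at (225,219) stands on the table, so it is the look-alike. The bin is at (178,204), the tray at (183,261) and the wheel at about (340,216). Next I'll confirm with an enlarged crop and measure.

```bash
cat > h.py <<'E'
import numpy as np, cv2
from rig import ctrl
def cal(n):
    c=ctrl.get_calibration(n); R=cv2.Rodrigues(np.array(c["rvec"]))[0]; return np.array(c["camera_matrix"]),R,np.array(c["tvec"])
def ray(n,uv):
    K,R,t=cal(n); d=R.T@np.linalg.solve(K,[uv[0],uv[1],1.]); return -R.T@t,d/np.linalg.norm(d)
def onz(n,uv,z):
    o,d=ray(n,uv); return o+d*(z-o[2])/d[2]
def proj(n,P):
    K,R,t=cal(n); p=K@(R@np.array(P)+t); return p[:2]/p[2]
def two(uv1,uv2):
    o1,d1=ray("scene",uv1);o2,d2=ray("top",uv2)
    s=np.linalg.lstsq(np.c_[d1,-d2],o2-o1,rcond=None)[0]; a=o1+s[0]*d1;b=o2+s[1]*d2
    return (a+b)/2,np.linalg.norm(a-b)
def blobs(im,lo,hi,mn=8):
    hsv=cv2.cvtColor(im,cv2.COLOR_RGB2HSV); m=cv2.inRange(hsv,lo,hi)
    n,l,s,c=cv2.connectedComponentsWithStats(m)
    return [(c[i].round(1).tolist(),s[i].tolist()) for i in range(1,n) if s[i][4]>=mn]
def crop(im,x,y,w,h,k,fn):
    cv2.imwrite(fn,cv2.resize(im[y:y+h,x:x+w,::-1],None,fx=k,fy=k,interpolation=cv2.INTER_CUBIC))
E
python3 - <<'E'
from h import *
T=cv2.imread("pics/top0.png")[:,:,::-1].copy();S=cv2.imread("pics/scene0.png")[:,:,::-1].copy()
for n,im in(("top",T),("scene",S)):
    print(n,"orange",blobs(im,(5,150,120),(18,255,255)));print("blue",blobs(im,(105,170,60),(125,255,255),60))
# deck
hsv=cv2.cvtColor(T,cv2.COLOR_RGB2HSV); print(T[230,285],T[300,230],hsv[230,285])
crop(T,230,170,160,110,5,"pics/topc.png");crop(S,260,150,170,150,4,"pics/scc.png")
E
```

```text
top orange [([255.6, 220.5], [252, 217, 8, 8, 51]), ([260.4, 246.5], [257, 243, 8, 8, 54])]
blue [([365.5, 131.7], [356, 122, 20, 20, 317]), ([178.3, 204.9], [146, 178, 57, 51, 1948]), ([421.7, 280.8], [419, 262, 7, 37, 207])]
scene orange [([392.5, 241.9], [389, 239, 8, 7, 40]), ([376.5, 258.4], [373, 255, 8, 7, 44])]
blue [([111.7, 27.2], [55, 0, 111, 59, 3591]), ([212.3, 10.3], [165, 0, 76, 33, 1139]), ([288.3, 19.1], [247, 0, 83, 48, 2376]), ([2.0, 74.8], [0, 66, 7, 15, 62]), ([165.2, 89.3], [149, 79, 30, 21, 356]), ([70.0, 124.5], [24, 102, 93, 46, 1498]), ([7.9, 147.9], [0, 118, 25, 50, 645]), ([320.7, 153.6], [309, 148, 24, 12, 80]), ([236.6, 219.0], [228, 211, 19, 17, 255]), ([425.3, 331.6], [384, 288, 86, 77, 2219])]
[103 107 100] [137 141 131] [ 47  17 107]
```

View pics/topc.png

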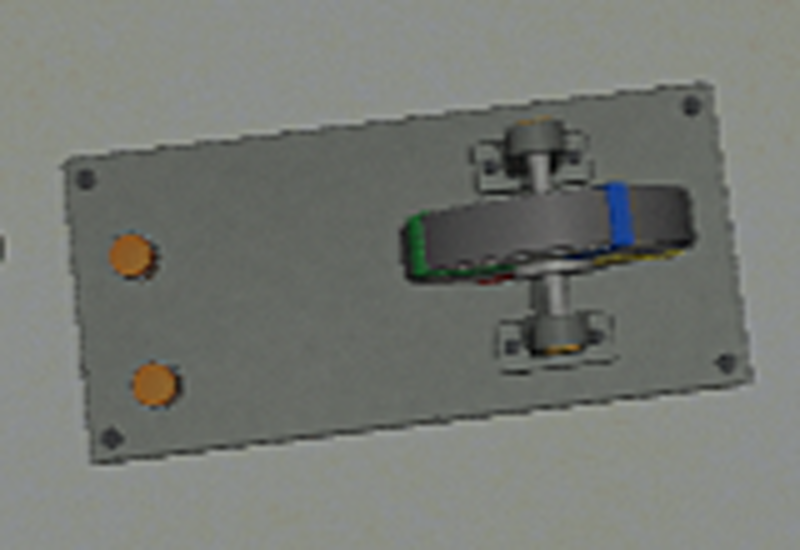

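View pics/scc.png

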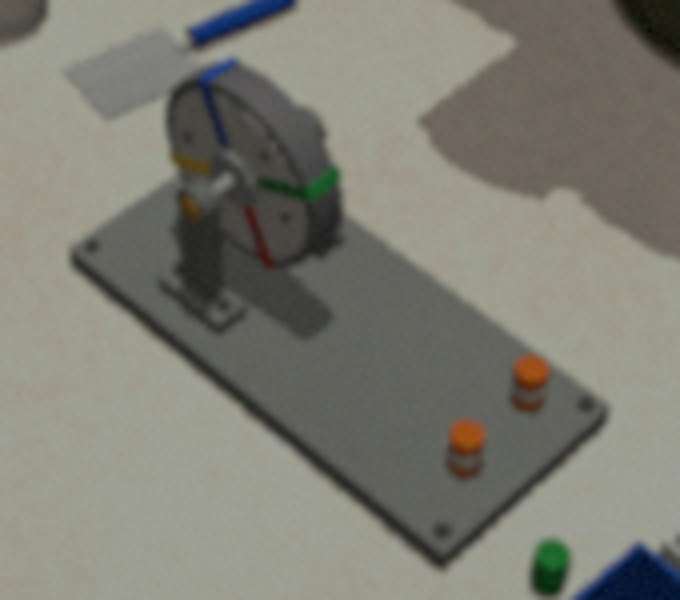

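The crops show two orange white-banded canisters on the deck (top 256,221 and 260,247), with the green look-alike off the deck at (225,219). The wheel's blue stripe is near the top, leaning towards -y, and red is near the bottom.

```bash
python3 - <<'E'
from h import *
c=np.array([(63,162),(708,85),(750,380),(92,462)])/5+[230,170]
P=np.array([onz("top",p,.02) for p in c]); print(P.round(4))
# corners: (+x,+y),(+x,-y),(-x,-y),(-x,+y)
yd=(P[0]+P[3]-P[1]-P[2]);L=np.linalg.norm(yd)/2;yd/=np.linalg.norm(yd)
xd=P[0]+P[1]-P[2]-P[3];W=np.linalg.norm(xd)/2;xd/=np.linalg.norm(xd)
ctr=P.mean(0);print(L,W,ctr,yd,xd,np.degrees(np.arctan2(yd[1],yd[0]))-90,np.degrees(np.arctan2(xd[1],xd[0])))
o=ctr-yd*.0725;print("origin",o)
for s,t in(((392.5,241.9),(255.6,220.5)),((376.5,258.4),(260.4,246.5)),((392.5,241.9),(260.4,246.5)),((376.5,258.4),(255.6,220.5))): print(two(s,t),onz("top",t,.052),onz("scene",s,.052))
for p in ((146,178),(203,178),(178,204),(210,230),(150,232)): print(p,onz("top",p,.08))
for p in ((225,219),(183,261),(341,216)): print(p,onz("top",p,.05))
E
```

```text
[[ 0.5992  0.1889  0.02  ]
 [ 0.6414 -0.1509  0.02  ]
 [ 0.4862 -0.1708  0.02  ]
 [ 0.4432  0.1694  0.02  ]]
0.34269680006572156 0.1568734486245508 [0.54252357 0.009152   0.02      ] [-0.1242184  0.9922549  0.       ] [0.99206101 0.12575755 0.        ] 7.135621855405049 7.224505220424317
origin [ 0.55152941 -0.06278648  0.02      ]
(array([0.53130057, 0.15334622, 0.10859658]), np.float64(0.03573548917648784)) [0.5486785  0.14876339 0.052     ] [0.48316036 0.1362024  0.052     ]
(array([ 0.49918747,  0.13068307, -0.01048292]), np.float64(0.038171387132725)) [0.48296184 0.13500415 0.052     ] [0.54868132 0.15036645 0.052     ]
(array([0.48275208, 0.13540416, 0.05092412]), np.float64(0.0007024987475107296)) [0.48296184 0.13500415 0.052     ] [0.48316036 0.1362024  0.052     ]
(array([0.5483968 , 0.14934731, 0.05074629]), np.float64(0.0011193251101882227)) [0.5486785  0.14876339 0.052     ] [0.54868132 0.15036645 0.052     ]
(146, 178) [0.65236626 0.4224037  0.08      ]
(203, 178) [0.65286174 0.27939882 0.08      ]
(178, 204) [0.5867646  0.33882448 0.08      ]
(210, 230) [0.52221615 0.2565871  0.08      ]
(150, 232) [0.5168638  0.40431642 0.08      ]
(225, 219) [0.55246668 0.22706454 0.05      ]
(183, 261) [0.44630151 0.32872987 0.05      ]
(341, 216) [ 0.56102676 -0.06858094  0.05      ]
```

```bash
cat >> h.py <<'E'
from scipy.spatial.transform import Rotation as Ro
def Rt():
    q=np.array(ctrl.state()["tool_rot"]); return Ro.from_quat(q[[1,2,3,0]]).as_matrix()
def plan(tgt,yaw_deg=7.2):
    """shift in tool axes (mm) to world tgt and twist to bring tool y onto stand x"""
    s=ctrl.state(); R=Rt(); d=R.T@(np.array(tgt)-s["eef_pos"])*1000
    a=np.radians(yaw_deg); v=R.T@np.array([np.cos(a),np.sin(a),0]); tw=np.arctan2(v[2],v[1])
    tw=(tw+np.pi/2)%np.pi-np.pi/2
    print("t",round(s["t"],2),"pos",s["eef_pos"].round(4),"shift",d.round(1),"twist",round(tw,3),"F",np.round(s["contact_force"],1),"w",round(s["grip_width"],4),"j6",round(s["joints"][5],2))
    return d,tw
E
python3 - <<'E'
from h import *
print(Rt().round(3)); plan([.483,.1355,.15])
E
```

```text
[[-0.     0.369 -0.929]
 [ 0.001 -0.929 -0.369]
 [-1.    -0.001 -0.   ]]
t 0.1 pos [ 0.1936 -0.4877  0.2308] shift [  81.5 -472.4 -498.9] twist -1.319 F [-0.9  0.2 -0.1] w 0.0858 j6 -0.22
```

```bash
python3 -m handwheel '[{"gripper":120,"xyz":[2,-26,-28],"twist":0},{"gripper":120,"xyz":[2,-26,-28],"twist":0},{"gripper":120,"xyz":[2,-26,-28],"twist":0},{"gripper":120,"xyz":[2,-26,-28],"twist":0},{"gripper":120,"xyz":[2,-26,-28],"twist":0}]' 30; python3 -c "
from h import *
plan([.483,.1355,.15])"
```

```text
t: 0.52
eef_pos: [0.2761, -0.3137, 0.2209]
tool_rot: [-0.132, -0.695, -0.133, 0.695]
contact_force: [1.2, -0.7, 0.5]
grip_width: 0.0454
t 0.52 pos [ 0.2761 -0.3137  0.2209] shift [  71.1 -341.3 -357.8] twist -1.319 F [ 1.2 -0.7  0.5] w 0.0454 j6 0.06
```

```bash
for i in 1; do python3 -m handwheel '[{"gripper":120,"xyz":[0,-27,-28],"twist":0},{"gripper":120,"xyz":[0,-27,-28],"twist":0},{"gripper":120,"xyz":[0,-27,-28],"twist":0},{"gripper":120,"xyz":[0,-27,-28],"twist":0},{"gripper":120,"xyz":[0,-27,-28],"twist":0}]'; python3 -m handwheel '[{"gripper":120,"xyz":[0,-27,-28],"twist":0},{"gripper":120,"xyz":[0,-27,-28],"twist":0},{"gripper":120,"xyz":[0,-27,-28],"twist":0},{"gripper":120,"xyz":[0,-27,-28],"twist":0},{"gripper":120,"xyz":[0,-27,-28],"twist":0}]'; done; python3 -c "
from h import *
plan([.483,.1355,.15])"
```

```text
t: 0.93
eef_pos: [0.3563, -0.1365, 0.2213]
tool_rot: [0.133, 0.695, 0.133, -0.695]
contact_force: [0.1, -1.7, 0.1]
grip_width: 0.0454
t: 1.35
eef_pos: [0.4367, 0.0409, 0.2212]
tool_rot: [-0.133, -0.694, -0.133, 0.695]
contact_force: [-0.1, -1.0, 0.8]
grip_width: 0.0451
t 1.35 pos [0.4367 0.0409 0.2212] shift [ 71.2 -70.9 -78. ] twist -1.318 F [-0.1 -1.   0.8] w 0.0451 j6 1.02
```

```bash
python3 -m handwheel '[{"gripper":120,"xyz":[20,-24,-26],"twist":0},{"gripper":120,"xyz":[20,-24,-26],"twist":0},{"gripper":120,"xyz":[20,-23,-26],"twist":0},{"gripper":120,"xyz":[0,0,0],"twist":-0.12},{"gripper":120,"xyz":[0,0,0],"twist":-0.12}]'; python3 -m handwheel '[{"gripper":120,"xyz":[0,0,0],"twist":-0.12},{"gripper":120,"xyz":[0,0,0],"twist":-0.12},{"gripper":120,"xyz":[0,0,0],"twist":-0.12},{"gripper":120,"xyz":[0,0,0],"twist":-0.12},{"gripper":120,"xyz":[0,0,0],"twist":-0.12}]';python3 -m handwheel '[{"gripper":120,"xyz":[0,0,0],"twist":-0.12},{"gripper":120,"xyz":[0,0,0],"twist":-0.12},{"gripper":120,"xyz":[0,0,0],"twist":-0.12},{"gripper":120,"xyz":[0,0,0],"twist":-0.12}]'; python3 -c "
from h import *
plan([.483,.1355,.026]);print(Rt().round(3))"
```

```text
t: 1.77
eef_pos: [0.4822, 0.135, 0.1593]
tool_rot: [-0.217, -0.671, -0.218, 0.674]
contact_force: [-0.1, -0.9, 0.0]
grip_width: 0.045
t: 2.18
eef_pos: [0.4826, 0.1335, 0.161]
tool_rot: [-0.406, -0.579, -0.406, 0.579]
contact_force: [1.1, 0.1, -0.5]
grip_width: 0.0451
t: 2.52
eef_pos: [0.4826, 0.1335, 0.161]
tool_rot: [0.532, 0.466, 0.532, -0.466]
contact_force: [0.3, -0.1, -0.5]
grip_width: 0.0453
t 2.52 pos [0.4826 0.1335 0.161 ] shift [135.    0.8  -1.9] twist 0.007 F [ 0.3 -0.1 -0.5] w 0.0453 j6 -0.1
[[-0.001  0.991  0.133]
 [-0.     0.133 -0.991]
 [-1.    -0.001 -0.   ]]
```

```bash
python3 -m handwheel '[{"gripper":120,"xyz":[33,1,-2],"twist":0},{"gripper":120,"xyz":[37,0,0],"twist":0},{"gripper":120,"xyz":[35,0,0],"twist":0},{"gripper":120,"xyz":[29,0,0],"twist":0},{"gripper":120,"xyz":[0,0,0],"twist":0}]'; python3 -m handwheel '[{"gripper":200,"xyz":[0,0,0],"twist":0},{"gripper":200,"xyz":[0,0,0],"twist":0},{"gripper":200,"xyz":[0,0,0],"twist":0},{"gripper":200,"xyz":[0,0,0],"twist":0}]' 25; python3 -c "
from h import *
plan([.483,.1355,.026])"
```

```text
t: 2.93
eef_pos: [0.4802, 0.1354, 0.0225]
tool_rot: [0.528, 0.465, 0.533, -0.47]
contact_force: [-1.0, 0.4, -0.9]
grip_width: 0.0453
t: 3.27
eef_pos: [0.4845, 0.1357, 0.029]
tool_rot: [0.532, 0.468, 0.53, -0.466]
contact_force: [-0.0, -0.5, 4.5]
grip_width: 0.0211
t 3.27 pos [0.4845 0.1357 0.029 ] shift [ 3.  -1.5 -0. ] twist 0.001 F [-0.  -0.5  4.5] w 0.0211 j6 -0.09
```

```bash
python3 -m handwheel '[{"gripper":200,"xyz":[-20,0,0],"twist":0},{"gripper":200,"xyz":[-36,0,0],"twist":0},{"gripper":200,"xyz":[-36,0,0],"twist":0},{"gripper":200,"xyz":[-20,0,0],"twist":0},{"gripper":200,"xyz":[0,0,0],"twist":0}]' ; python3 -c "
from h import *
plan([.585,.337,.15])
im=ctrl.grab_frame('scene');crop(im,300,180,200,180,4,'pics/s1.png')"
```

```text
t: 3.68
eef_pos: [0.4858, 0.1358, 0.1448]
tool_rot: [0.533, 0.47, 0.528, -0.465]
contact_force: [-0.2, -1.2, 0.9]
grip_width: 0.0209
t 3.68 pos [0.4858 0.1358 0.1448] shift [  -4.2  124.  -187. ] twist 0.002 F [-0.2 -1.2  0.9] w 0.0209 j6 -0.09
```

View pics/s1.png

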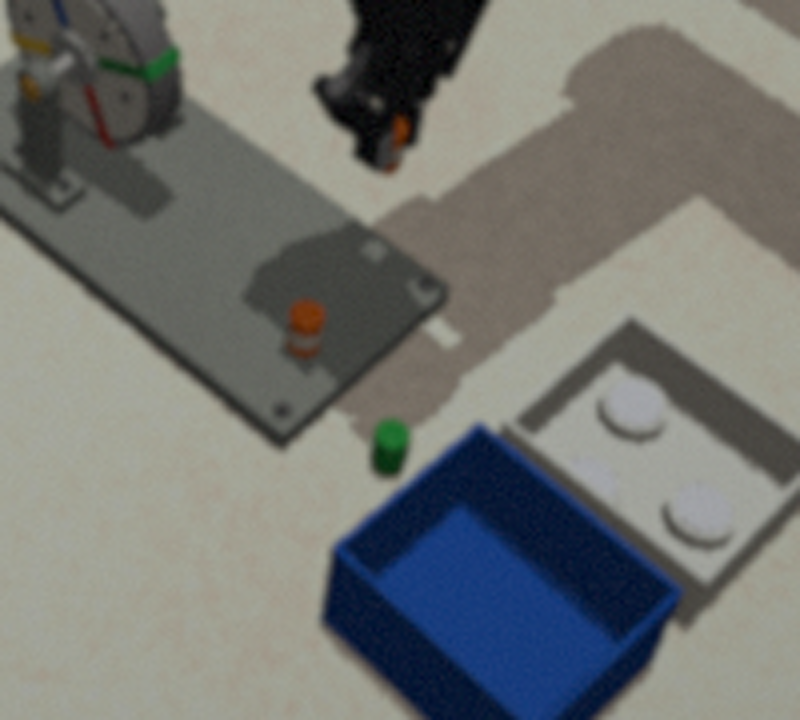

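The canister is held in the fingers (about 400,130 in the crop). I'll carry it to the bin.

```bash
python3 -m handwheel '[{"gripper":200,"xyz":[-3,20,-31],"twist":0},{"gripper":200,"xyz":[0,21,-31],"twist":0},{"gripper":200,"xyz":[0,21,-31],"twist":0},{"gripper":200,"xyz":[0,21,-31],"twist":0},{"gripper":200,"xyz":[0,21,-31],"twist":0}]' ;  python3 -m handwheel '[{"gripper":200,"xyz":[0,20,-31],"twist":0},{"gripper":200,"xyz":[35,0,0],"twist":0},{"gripper":200,"xyz":[35,0,0],"twist":0},{"gripper":200,"xyz":[15,0,0],"twist":0},{"gripper":200,"xyz":[0,0,0],"twist":0}]' ;python3 -c "
from h import *
plan([.585,.337,.06])"
```

```text
t: 4.15
eef_pos: [0.5671, 0.3041, 0.1414]
tool_rot: [0.53, 0.467, 0.531, -0.468]
contact_force: [0.4, -0.5, -0.5]
grip_width: 0.021
t: 4.57
eef_pos: [0.5803, 0.335, 0.0518]
tool_rot: [0.529, 0.464, 0.532, -0.47]
contact_force: [-0.8, -0.2, -0.9]
grip_width: 0.0211
t 4.57 pos [0.5803 0.335  0.0518] shift [-8.3  4.8 -1.4] twist 0.002 F [-0.8 -0.2 -0.9] w 0.0211 j6 0.22
```

```bash
python3 -m handwheel '[{"gripper":120,"xyz":[0,0,0],"twist":0},{"gripper":120,"xyz":[0,0,0],"twist":0},{"gripper":120,"xyz":[-25,0,0],"twist":0},{"gripper":120,"xyz":[-35,0,0],"twist":0},{"gripper":120,"xyz":[-25,0,0],"twist":0}]' ;python3 -c "
from h import *
plan([.5487,.1492,.15])"
```

```text
t: 4.98
eef_pos: [0.5838, 0.336, 0.1469]
tool_rot: [0.531, 0.469, 0.53, -0.466]
contact_force: [-0.7, -0.4, 0.7]
grip_width: 0.0453
t 4.98 pos [0.5838 0.336  0.1469] shift [ -3.6 -58.4 180.9] twist 0.001 F [-0.7 -0.4  0.7] w 0.0453 j6 0.22
```

```bash
python3 -m handwheel '[{"gripper":120,"xyz":[0,-12,36],"twist":0},{"gripper":120,"xyz":[0,-12,36],"twist":0},{"gripper":120,"xyz":[0,-12,36],"twist":0},{"gripper":120,"xyz":[0,-12,36],"twist":0},{"gripper":120,"xyz":[0,-11,37],"twist":0}]' ;python3 -m handwheel '[{"gripper":120,"xyz":[0,0,0],"twist":0}]' ;python3 -c "
from h import *
plan([.5487,.1492,.026]); im=ctrl.grab_frame('top');crop(im,130,160,160,120,5,'pics/t2.png')"
```

```text
t: 5.4
eef_pos: [0.5472, 0.1474, 0.1445]
tool_rot: [0.532, 0.468, 0.53, -0.466]
contact_force: [0.5, -0.6, -0.7]
grip_width: 0.0451
t: 5.48
eef_pos: [0.5475, 0.1436, 0.1445]
tool_rot: [0.531, 0.469, 0.529, -0.468]
contact_force: [0.0, -0.4, -1.0]
grip_width: 0.0453
t 5.48 pos [0.5475 0.1436 0.1445] shift [118.5   1.6  -5.6] twist -0.003 F [ 0.  -0.4 -1. ] w 0.0453 j6 -0.07
```

View pics/t2.png

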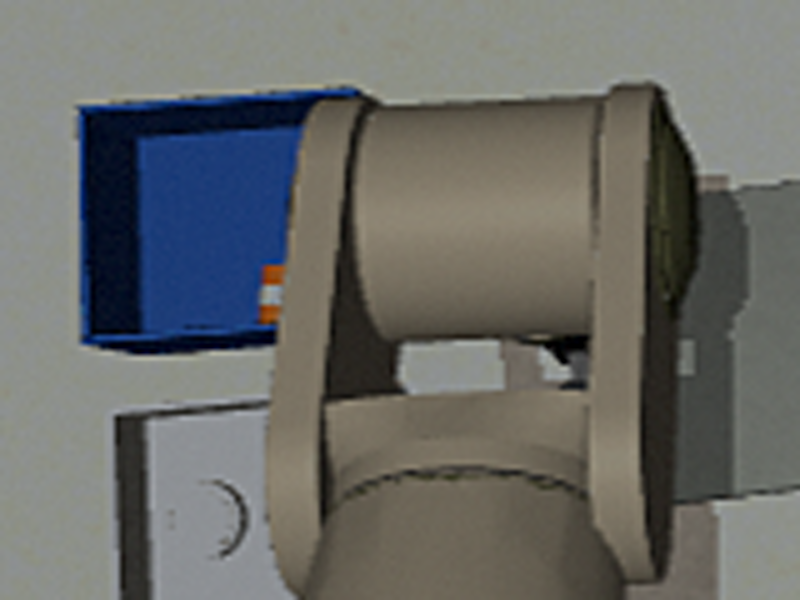

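The first canister lies in the bin (crop 270,293). Next is the second one.

```bash
python3 -m handwheel '[{"gripper":120,"xyz":[20,1,-5],"twist":0},{"gripper":120,"xyz":[35,0,0],"twist":0},{"gripper":120,"xyz":[35,0,0],"twist":0},{"gripper":120,"xyz":[27,0,0],"twist":0},{"gripper":120,"xyz":[0,0,0],"twist":0}]';python3 -m handwheel '[{"gripper":200,"xyz":[0,0,0],"twist":0},{"gripper":200,"xyz":[0,0,0],"twist":0},{"gripper":200,"xyz":[0,0,0],"twist":0},{"gripper":200,"xyz":[0,0,0],"twist":0}]' ;python3 -m handwheel '[{"gripper":200,"xyz":[-20,0,0],"twist":0},{"gripper":200,"xyz":[-36,0,0],"twist":0},{"gripper":200,"xyz":[-36,0,0],"twist":0},{"gripper":200,"xyz":[-20,0,0],"twist":0},{"gripper":200,"xyz":[0,0,0],"twist":0}]' ;python3 -c "
from h import *
plan([.592,.337,.15])"
```

```text
t: 5.95
eef_pos: [0.5455, 0.1545, 0.0216]
tool_rot: [0.529, 0.465, 0.533, -0.469]
contact_force: [-0.4, -0.6, -1.3]
grip_width: 0.0452
t: 6.28
eef_pos: [0.5492, 0.1543, 0.0278]
tool_rot: [0.532, 0.468, 0.53, -0.466]
contact_force: [-0.8, 0.9, 8.5]
grip_width: 0.021
t: 6.7
eef_pos: [0.5501, 0.1542, 0.1435]
tool_rot: [0.533, 0.47, 0.528, -0.465]
contact_force: [0.8, -0.1, 0.2]
grip_width: 0.021
t 6.7 pos [0.5501 0.1542 0.1435] shift [  -6.    64.8 -176. ] twist 0.001 F [ 0.8 -0.1  0.2] w 0.021 j6 -0.06
```

```bash
python3 -m handwheel '[{"gripper":200,"xyz":[0,13,-35],"twist":0},{"gripper":200,"xyz":[0,13,-35],"twist":0},{"gripper":200,"xyz":[0,13,-35],"twist":0},{"gripper":200,"xyz":[0,13,-35],"twist":0},{"gripper":200,"xyz":[0,13,-36],"twist":0}]' ;  python3 -m handwheel '[{"gripper":200,"xyz":[0,0,0],"twist":0},{"gripper":200,"xyz":[35,0,0],"twist":0},{"gripper":200,"xyz":[35,0,0],"twist":0},{"gripper":200,"xyz":[10,0,0],"twist":0},{"gripper":200,"xyz":[0,0,0],"twist":0}]' ;python3 -m handwheel '[{"gripper":120,"xyz":[0,0,0],"twist":0},{"gripper":120,"xyz":[0,0,0],"twist":0},{"gripper":120,"xyz":[-25,0,0],"twist":0},{"gripper":120,"xyz":[-35,0,0],"twist":0},{"gripper":120,"xyz":[-35,0,0],"twist":0}]';python3 -c "
from h import *
plan([.5515,-.0628,.26]); ctrl.state()"
```

```text
t: 7.12
eef_pos: [0.5899, 0.3384, 0.1376]
tool_rot: [0.531, 0.467, 0.531, -0.467]
contact_force: [0.4, -0.5, -0.1]
grip_width: 0.0211
t: 7.53
eef_pos: [0.5884, 0.3359, 0.0545]
tool_rot: [0.53, 0.465, 0.532, -0.469]
contact_force: [-0.5, 0.7, -0.4]
grip_width: 0.0209
t: 7.95
eef_pos: [0.5901, 0.3366, 0.1555]
tool_rot: [0.531, 0.468, 0.53, -0.467]
contact_force: [0.6, 0.4, -0.6]
grip_width: 0.0447
t 7.95 pos [0.5901 0.3366 0.1555] shift [-104.8  -88.6  391.3] twist 0.001 F [ 0.6  0.4 -0.6] w 0.0447 j6 0.22
```

```bash
python3 -m handwheel '[{"gripper":120,"xyz":[-35,-5,20],"twist":0},{"gripper":120,"xyz":[-25,-20,30],"twist":0},{"gripper":120,"xyz":[-25,-20,30],"twist":0},{"gripper":120,"xyz":[-20,-15,34],"twist":0},{"gripper":120,"xyz":[0,-15,38],"twist":0}]' ;  python3 -m handwheel '[{"gripper":120,"xyz":[0,-15,38],"twist":0},{"gripper":120,"xyz":[0,0,38],"twist":0},{"gripper":120,"xyz":[0,0,38],"twist":0},{"gripper":120,"xyz":[0,0,0],"twist":0}]' ;python3 -c "
from h import *
plan([.5515,-.0628,.26]); 
for n in ('scene','top'):
    im=ctrl.grab_frame(n);cv2.imwrite('pics/%s3.png'%n,im[:,:,::-1])
    K,R,t=cal(n);print(-R.T@t)
im=ctrl.grab_frame('scene');crop(im,280,150,200,150,4,'pics/s3c.png')"
```

```text
t: 8.37
eef_pos: [0.537, 0.1795, 0.2612]
tool_rot: [0.534, 0.47, 0.528, -0.464]
contact_force: [1.4, -0.8, -0.0]
grip_width: 0.045
t: 8.7
eef_pos: [0.5369, 0.0596, 0.2569]
tool_rot: [0.531, 0.469, 0.528, -0.468]
contact_force: [0.5, -0.3, -0.4]
grip_width: 0.0452
t 8.7 pos [0.5369 0.0596 0.2569] shift [ -2.7  -0.3 123.2] twist -0.004 F [ 0.5 -0.3 -0.4] w 0.0452 j6 -0.23
[1.06937238 0.62826544 0.98965223]
[ 0.44268782 -0.02462646  1.20163237]
```

View pics/scene3.png

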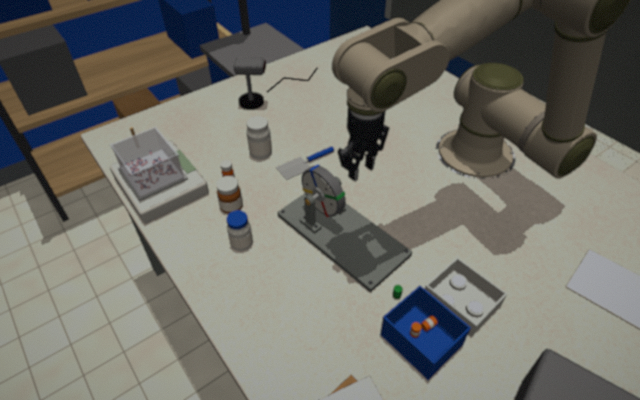

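View pics/top3.png

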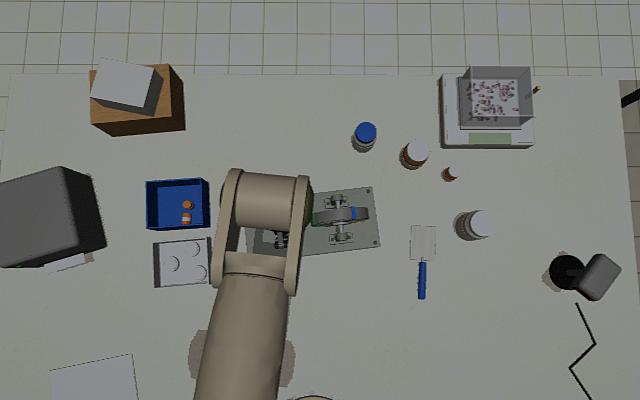

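Both canisters are in the bin (scene 416,328 and 430,323). Now a wheel-angle reader: it casts stripe pixels onto the wheel's +x face plane.

```bash
cat >> h.py <<'E'
O=np.array([.5515,-.0628,0]);YAW=np.radians(7.2)
XS=np.array([np.cos(YAW),np.sin(YAW),0]);YS=np.array([-np.sin(YAW),np.cos(YAW),0]);ZS=np.array([0,0,1.])
CW=O+[0,0,.115]
COL={"red":((0,90,60),(6,255,255),(172,90,60),(180,255,255)),"yellow":((18,110,60),(32,255,255)),"blue":((105,130,50),(125,255,255)),"green":((55,110,40),(90,255,255))}
OFF={"red":0,"yellow":-90,"blue":180,"green":90}   # theta = ang + OFF, ang measured so red up =0
def face(im,C=CW):
    """per-pixel coordinates on the +x face"""
    K,R,t=cal("scene"); u0,u1,v0,v1=270,380,140,240
    uu,vv=np.meshgrid(np.arange(u0,u1),np.arange(v0,v1))
    d=np.stack([uu,vv,np.ones_like(uu)],-1)@np.linalg.inv(K).T@R
    o=-R.T@t; s=((C+.013*XS-o)@XS)/(d@XS); P=o+s[...,None]*d-C
    return im[v0:v1,u0:u1],P@YS,P@ZS
def wheel(im=None,C=CW):
    if im is None: im=ctrl.grab_frame("scene")
    sub,y,z=face(im,C); hsv=cv2.cvtColor(np.ascontiguousarray(sub),cv2.COLOR_RGB2HSV)
    r=np.hypot(y,z); ok=(r>.027)&(r<.066); out={}
    for c,b in COL.items():
        m=cv2.inRange(hsv,b[0],b[1])
        if len(b)>2: m|=cv2.inRange(hsv,b[2],b[3])
        m=(m>0)&ok
        if m.sum()<5: continue
        a=np.arctan2(-(y[m]/r[m]).mean(),(z[m]/r[m]).mean())  # angle about x from up
        out[c]=(int(m.sum()),round((np.degrees(a)-{"red":0,"yellow":-90,"blue":180,"green":90}[c])%360,1),round(r[m].mean()*1e3))
    return out
def rectify(im,fn,C=CW):
    K,R,t=cal("scene"); g=np.linspace(-.08,.08,480); Y,Z=np.meshgrid(-g[::-1]*-1,g[::-1])
    P=C+.013*XS+Y[...,None]*YS+Z[...,None]*ZS
    p=(P@R.T+t)@K.T; p=(p[...,:2]/p[...,2:]).astype(np.float32)
    cv2.imwrite(fn,cv2.remap(im,p[...,0],p[...,1],cv2.INTER_CUBIC)[:,:,::-1])
E
python3 - <<'E'
from h import *
for f in("scene0","scene3"):
    im=cv2.imread(f"pics/{f}.png")[:,:,::-1].copy(); print(f,wheel(im))
rectify(im,"pics/r3.png")
E
```

```text
scene0 {'red': (25, np.float64(203.3), 45), 'yellow': (25, np.float64(207.7), 47), 'blue': (7, np.float64(207.1), 59), 'green': (18, np.float64(203.5), 48)}
scene3 {'red': (29, np.float64(203.0), 46), 'yellow': (24, np.float64(207.9), 48), 'blue': (7, np.float64(206.8), 60), 'green': (16, np.float64(202.9), 47)}
```

View pics/r3.png

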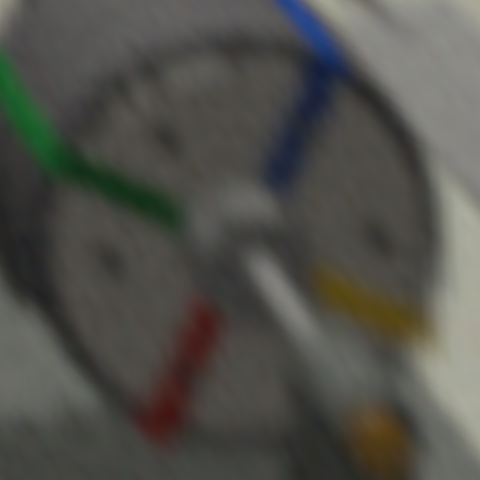

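The rectified face shows all four stripes and its centre within 2 mm, so the wheel angle is about 205° (red, about x from up). Now to grasp the rim 45° to the +y side.

```bash
python3 - <<'E'
from h import *
for p in (45,): plan(CW+.06*(np.sin(np.radians(p))*YS+np.cos(np.radians(p))*ZS)-[0,0,.017])
E
```

```text
t 8.85 pos [0.5363 0.0652 0.2562] shift [115.8  -1.3  86.4] twist 0.001 F [ 0.2  0.1 -0.4] w 0.0454 j6 -0.22
```

```bash
python3 -m handwheel '[{"gripper":120,"xyz":[0,-1,30],"twist":0},{"gripper":120,"xyz":[0,0,30],"twist":0},{"gripper":120,"xyz":[15,0,26],"twist":0},{"gripper":120,"xyz":[25,0,0],"twist":0},{"gripper":120,"xyz":[0,0,0],"twist":0}]' ;python3 - <<'E'
from h import *
for p in (45,): plan(CW+.06*(np.sin(np.radians(p))*YS+np.cos(np.radians(p))*ZS)-[0,0,.017])
im=ctrl.grab_frame("scene"); crop(im,270,100,150,120,5,"pics/s4.png")
E
```

```text
t: 9.27
eef_pos: [0.5447, -0.0196, 0.2114]
tool_rot: [0.529, 0.466, 0.533, -0.468]
contact_force: [-0.8, 0.9, -1.1]
grip_width: 0.045
t 9.27 pos [ 0.5447 -0.0196  0.2114] shift [71.   1.7  1.4] twist 0.001 F [-0.8  0.9 -1.1] w 0.045 j6 -0.38
```

View pics/s4.png

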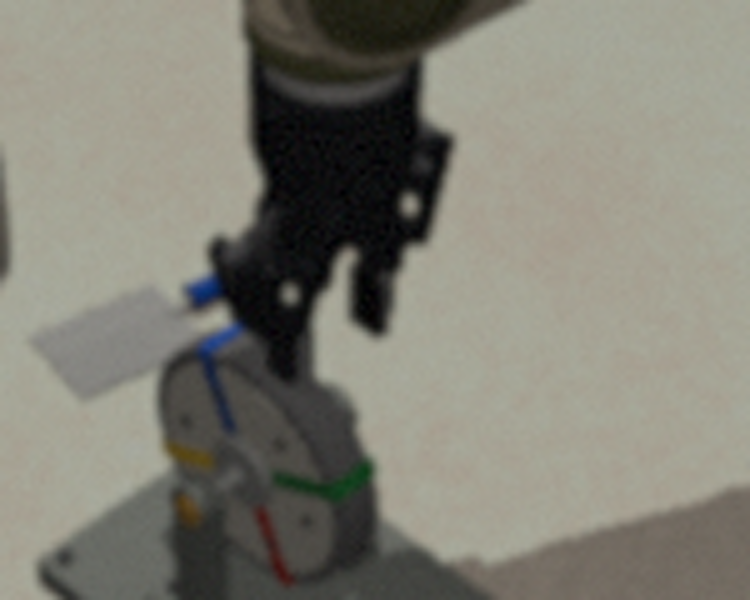

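```bash
python3 -m handwheel '[{"gripper":120,"xyz":[20,1,1],"twist":0},{"gripper":120,"xyz":[20,0,0],"twist":0},{"gripper":120,"xyz":[20,0,0],"twist":0},{"gripper":120,"xyz":[10,0,0],"twist":0},{"gripper":120,"xyz":[0,0,0],"twist":0}]' ;python3 - <<'E'
from h import *
for p in (45,): plan(CW+.06*(np.sin(np.radians(p))*YS+np.cos(np.radians(p))*ZS)-[0,0,.017])
im=ctrl.grab_frame("scene"); crop(im,270,100,150,120,5,"pics/s5.png"); im=ctrl.grab_frame("top"); crop(im,290,170,100,90,6,"pics/t5.png")
E
```

```text
t: 9.73
eef_pos: [0.5468, -0.0198, 0.1441]
tool_rot: [0.531, 0.467, 0.532, -0.467]
contact_force: [-0.2, 0.1, 0.0]
grip_width: 0.0453
t 9.73 pos [ 0.5468 -0.0198  0.1441] shift [ 3.6 -0.7  0.8] twist 0.003 F [-0.2  0.1  0. ] w 0.0453 j6 -0.38
```

View pics/s5.png

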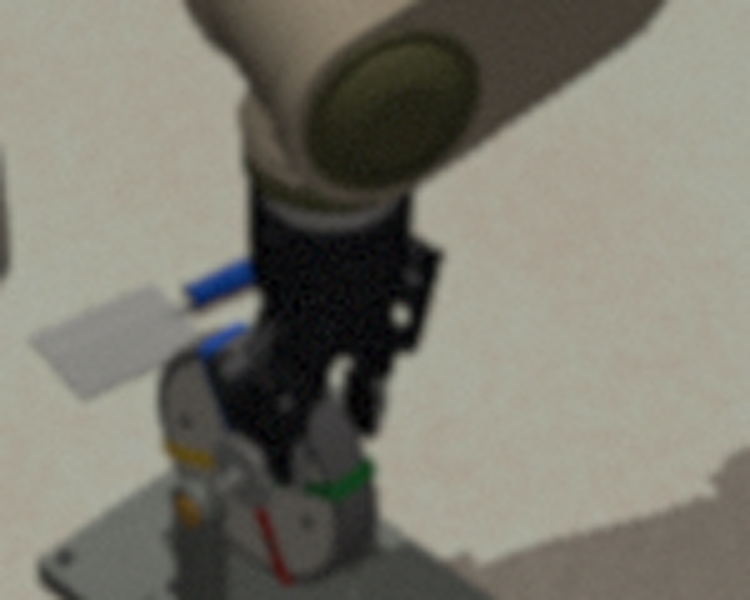

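The fingers straddle the rim without touching it. Closing.

```bash
python3 -m handwheel '[{"gripper":200,"xyz":[2,0,1],"twist":0},{"gripper":200,"xyz":[0,0,0],"twist":0},{"gripper":200,"xyz":[0,0,0],"twist":0},{"gripper":200,"xyz":[0,0,0],"twist":0}]' 30;python3 - <<'E'
from h import *
plan(CW+.06*(np.sin(np.radians(45))*YS+np.cos(np.radians(45))*ZS)-[0,0,.017]); print(wheel())
a=np.radians(np.arange(45,-51,-9.)); p=60*np.c_[np.cos(a),np.sin(a)]; d=np.diff(p,axis=0); print((-d).round(1).tolist())  # tool x(down), tool z(-y)
E
```

```text
t: 10.17
eef_pos: [0.5474, -0.0221, 0.1438]
tool_rot: [0.531, 0.467, 0.53, -0.467]
contact_force: [-3.6, 2.0, 5.9]
grip_width: 0.0258
t 10.17 pos [ 0.5474 -0.0221  0.1438] shift [ 3.3 -1.1 -1.5] twist 0.001 F [-3.6  2.   5.9] w 0.0258 j6 -0.38
{'red': (31, np.float64(203.1), 46), 'yellow': (23, np.float64(207.6), 48), 'blue': (5, np.float64(206.9), 46), 'green': (14, np.float64(203.3), 48)}
[[-6.1, 7.2], [-4.9, 8.0], [-3.6, 8.7], [-2.2, 9.2], [-0.7, 9.4], [0.7, 9.4], [2.2, 9.2], [3.6, 8.7], [4.9, 8.0], [6.1, 7.2]]
```

```bash
python3 -m handwheel '[{"gripper":200,"xyz":[-6,7,0],"twist":0}]' >/dev/null 2>&1 & echo skip; kill %1 2>/dev/null; wait; python3 -c "
from h import *
plan(CW)"
```

```text
skip
t 10.22 pos [ 0.5474 -0.0221  0.1438] shift [28.8 -1.2 40.8] twist 0.001 F [-3.3  1.4  7.7] w 0.0253 j6 -0.38
```

I typed that row on the wrong axis and stopped it before it ran: the pose is unchanged and the clock advanced only for the picture. Now the real arc, with tool z towards -y.

```bash
python3 -m handwheel '[{"gripper":200,"xyz":[-6,0,7],"twist":0},{"gripper":200,"xyz":[-5,0,8],"twist":0},{"gripper":200,"xyz":[-4,0,9],"twist":0},{"gripper":200,"xyz":[-2,0,9],"twist":0},{"gripper":200,"xyz":[-1,0,9],"twist":0}]'; python3 -c "
from h import *
plan(CW);print(wheel())"
```

```text
t: 10.63
eef_pos: [0.5525, -0.0643, 0.1605]
tool_rot: [0.53, 0.468, 0.531, -0.467]
contact_force: [1.9, 5.9, -10.1]
grip_width: 0.0257
t 10.63 pos [ 0.5525 -0.0643  0.1605] shift [45.5 -0.7 -1.5] twist 0.001 F [  1.9   5.9 -10.1] w 0.0257 j6 -0.45
{'red': (34, np.float64(240.8), 46), 'green': (16, np.float64(243.2), 46)}
```

```bash
python3 -m handwheel '[{"gripper":200,"xyz":[1,0,9],"twist":0},{"gripper":200,"xyz":[2,0,9],"twist":0},{"gripper":200,"xyz":[4,0,9],"twist":0},{"gripper":200,"xyz":[5,0,8],"twist":0},{"gripper":200,"xyz":[6,0,7],"twist":0}]'; python3 -m handwheel '[{"gripper":200,"xyz":[0,0,0],"twist":0}]'; python3 -c "
from h import *
plan(CW);im=ctrl.grab_frame('scene');print(wheel(im));rectify(im,'pics/r6.png')"
```

```text
t: 11.1
eef_pos: [0.5579, -0.1065, 0.144]
tool_rot: [0.531, 0.467, 0.53, -0.467]
contact_force: [-4.5, 4.1, 6.3]
grip_width: 0.025
t: 11.18
eef_pos: [0.558, -0.1074, 0.1431]
tool_rot: [0.531, 0.467, 0.53, -0.468]
contact_force: [-1.6, -0.3, 1.1]
grip_width: 0.0255
t 11.18 pos [ 0.558  -0.1074  0.1431] shift [ 28.   -0.8 -45.1] twist 0.0 F [-1.6 -0.3  1.1] w 0.0255 j6 -0.52
{'red': (33, np.float64(279.4), 48), 'yellow': (27, np.float64(280.4), 48), 'green': (12, np.float64(283.2), 49)}
```

View pics/r6.png

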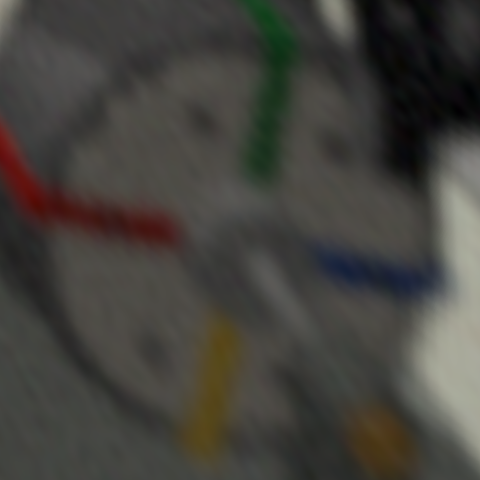

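```bash
python3 -m handwheel '[{"gripper":200,"xyz":[7,0,6],"twist":0},{"gripper":200,"xyz":[8,0,5],"twist":0},{"gripper":200,"xyz":[8,0,4],"twist":0},{"gripper":200,"xyz":[0,0,0],"twist":0},{"gripper":200,"xyz":[0,0,0],"twist":0}]'; python3 -c "
from h import *
plan(CW);im=ctrl.grab_frame('scene');print(wheel(im));rectify(im,'pics/r7.png');print(ctrl.state()['moment'])"
```

```text
t: 11.65
eef_pos: [0.5599, -0.1222, 0.1202]
tool_rot: [0.532, 0.467, 0.53, -0.468]
contact_force: [-2.5, -5.3, 0.1]
grip_width: 0.0253
t 11.65 pos [ 0.5599 -0.1222  0.1202] shift [  5.   -0.8 -60. ] twist 0.001 F [-2.5 -5.3  0.1] w 0.0253 j6 -0.54
{'red': (27, np.float64(302.2), 49), 'yellow': (35, np.float64(300.9), 47), 'blue': (7, np.float64(306.3), 54)}
[-1.08267361  0.4175321  -0.02394122]
```

Heavy side is swung up by 98°. Releasing and waiting 2 s.

```bash
python3 -m handwheel '[{"gripper":120,"xyz":[0,0,0],"twist":0},{"gripper":120,"xyz":[0,0,0],"twist":0},{"gripper":120,"xyz":[0,0,0],"twist":0},{"gripper":120,"xyz":[0,0,0],"twist":0},{"gripper":120,"xyz":[0,0,0],"twist":0}]';for i in 1 2 3 4; do python3 -m handwheel '[{"gripper":120,"xyz":[0,0,0],"twist":0},{"gripper":120,"xyz":[0,0,0],"twist":0},{"gripper":120,"xyz":[0,0,0],"twist":0},{"gripper":120,"xyz":[0,0,0],"twist":0},{"gripper":120,"xyz":[0,0,0],"twist":0}]' >/dev/null; python3 -c "
from h import *
im=ctrl.grab_frame('scene');print(wheel(im));rectify(im,'pics/r8_$i.png')"; done;  python3 -c "
from h import *
plan(CW)"
```

```text
t: 12.12
eef_pos: [0.5598, -0.1203, 0.1196]
tool_rot: [0.531, 0.467, 0.531, -0.467]
contact_force: [-0.5, 0.4, 0.0]
grip_width: 0.0451
{'red': (31, np.float64(269.3), 48), 'yellow': (29, np.float64(270.1), 48), 'green': (14, np.float64(273.5), 49)}
{'red': (34, np.float64(264.1), 48), 'yellow': (25, np.float64(265.7), 49), 'green': (13, np.float64(268.4), 49)}
{'red': (32, np.float64(263.6), 49), 'yellow': (26, np.float64(265.9), 48), 'green': (14, np.float64(268.2), 50)}
{'red': (31, np.float64(263.4), 48), 'yellow': (27, np.float64(265.6), 48), 'green': (15, np.float64(268.0), 50)}
t 13.98 pos [ 0.5598 -0.1203  0.1195] shift [  4.5  -0.9 -58.1] twist 0.001 F [ 0.3 -0.3 -0.5] w 0.0449 j6 -0.54
```

View pics/r8_4.png

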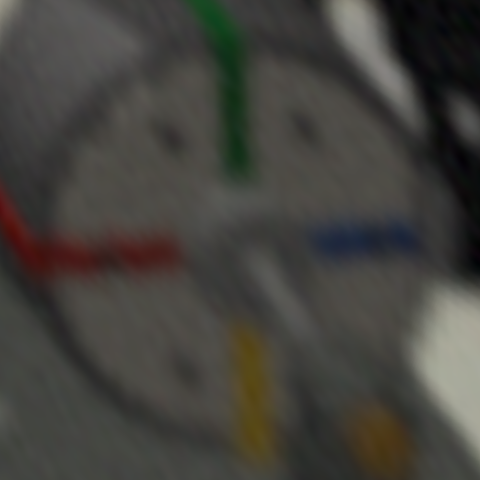

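It came to rest at about 266° (it stopped on the falling side). Now pinch here and swing the other way.

```bash
python3 -m handwheel '[{"gripper":200,"xyz":[0,0,0],"twist":0},{"gripper":200,"xyz":[0,0,0],"twist":0},{"gripper":200,"xyz":[0,0,0],"twist":0},{"gripper":200,"xyz":[0,0,0],"twist":0}]' 30; python3 -m handwheel '[{"gripper":200,"xyz":[-9,0,-4],"twist":0},{"gripper":200,"xyz":[-8,0,-5],"twist":0},{"gripper":200,"xyz":[-7,0,-6],"twist":0},{"gripper":200,"xyz":[-6,0,-7],"twist":0},{"gripper":200,"xyz":[-5,0,-8],"twist":0}]'; python3 -m handwheel '[{"gripper":200,"xyz":[-4,0,-9],"twist":0},{"gripper":200,"xyz":[-2,0,-9],"twist":0},{"gripper":200,"xyz":[-1,0,-9],"twist":0},{"gripper":200,"xyz":[1,0,-9],"twist":0}]';  python3 -c "
from h import *
plan(CW);print(wheel())"
```

```text
t: 14.32
eef_pos: [0.5596, -0.1204, 0.1196]
tool_rot: [0.531, 0.467, 0.531, -0.467]
contact_force: [-1.9, -0.3, 1.8]
grip_width: 0.0255
t: 14.73
eef_pos: [0.5557, -0.0899, 0.1549]
tool_rot: [0.531, 0.467, 0.531, -0.467]
contact_force: [1.8, -1.1, -11.9]
grip_width: 0.0254
t: 15.07
eef_pos: [0.5515, -0.055, 0.1621]
tool_rot: [0.532, 0.467, 0.53, -0.468]
contact_force: [-2.9, -7.2, 1.2]
grip_width: 0.0254
t 15.07 pos [ 0.5515 -0.055   0.1621] shift [47.1 -1.   7.6] twist 0.001 F [-2.9 -7.2  1.2] w 0.0254 j6 -0.44
{'red': (29, np.float64(195.7), 47), 'yellow': (25, np.float64(199.2), 47), 'green': (13, np.float64(195.3), 49)}
```

```bash
python3 -m handwheel '[{"gripper":200,"xyz":[2,0,-9],"twist":0},{"gripper":200,"xyz":[4,0,-9],"twist":0},{"gripper":200,"xyz":[5,0,-8],"twist":0},{"gripper":200,"xyz":[6,0,-7],"twist":0},{"gripper":200,"xyz":[7,0,-6],"twist":0}]'; python3 -m handwheel '[{"gripper":200,"xyz":[8,0,-5],"twist":0},{"gripper":200,"xyz":[8,0,-4],"twist":0},{"gripper":200,"xyz":[0,0,0],"twist":0},{"gripper":200,"xyz":[0,0,0],"twist":0}]';  python3 -c "
from h import *
plan(CW);print(wheel())"
```

```text
t: 15.53
eef_pos: [0.5467, -0.0154, 0.1393]
tool_rot: [0.532, 0.468, 0.53, -0.467]
contact_force: [-8.0, 0.7, 14.8]
grip_width: 0.0251
t: 15.87
eef_pos: [0.5452, -0.0054, 0.1219]
tool_rot: [0.53, 0.468, 0.531, -0.466]
contact_force: [-4.7, 7.4, 4.4]
grip_width: 0.0252
t 15.87 pos [ 0.5452 -0.0054  0.1219] shift [ 6.8 -1.1 57.8] twist 0.002 F [-4.7  7.4  4.4] w 0.0252 j6 -0.35
{'yellow': (37, np.float64(145.7), 48)}
```

```bash
for i in 1 2 3 4 5; do python3 -m handwheel '[{"gripper":120,"xyz":[0,0,0],"twist":0},{"gripper":120,"xyz":[0,0,0],"twist":0},{"gripper":120,"xyz":[0,0,0],"twist":0},{"gripper":120,"xyz":[0,0,0],"twist":0},{"gripper":120,"xyz":[0,0,0],"twist":0}]' >/dev/null; python3 -c "
from h import *
im=ctrl.grab_frame('scene');print(wheel(im));rectify(im,'pics/r9_$i.png')"; done;  python3 -c "
from h import *
plan(CW)"
```

```text
{'red': (13, np.float64(166.1), 47), 'yellow': (31, np.float64(168.6), 48)}
{'red': (23, np.float64(181.0), 48), 'yellow': (33, np.float64(185.0), 48), 'blue': (9, np.float64(182.2), 59)}
{'red': (24, np.float64(186.3), 48), 'yellow': (29, np.float64(190.5), 47), 'blue': (8, np.float64(189.1), 59)}
{'red': (23, np.float64(187.7), 47), 'yellow': (29, np.float64(191.7), 48), 'blue': (8, np.float64(189.8), 58)}
{'red': (26, np.float64(187.8), 48), 'yellow': (29, np.float64(191.7), 48), 'blue': (8, np.float64(190.8), 58)}
t 18.25 pos [ 0.5453 -0.0073  0.1205] shift [ 5.5 -0.9 55.9] twist 0.001 F [ 0.8 -0.6 -0.2] w 0.0452 j6 -0.36
```

View pics/r9_5.png

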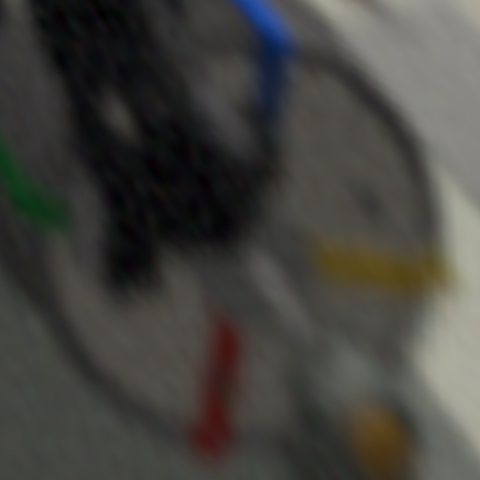

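Stops are at about 190° and 266°, so straight down is θ ≈ 228° with a half-gap of 38°. That agrees with the 22–40° bound, which alone restricts it to 226–230°. Pinch and turn +38°.

```bash
python3 -m handwheel '[{"gripper":200,"xyz":[0,0,0],"twist":0},{"gripper":200,"xyz":[0,0,0],"twist":0},{"gripper":200,"xyz":[0,0,0],"twist":0},{"gripper":200,"xyz":[0,0,0],"twist":0}]' 30; python3 -m handwheel '[{"gripper":200,"xyz":[-8,0,4],"twist":0},{"gripper":200,"xyz":[-8,0,5],"twist":0},{"gripper":200,"xyz":[-7,0,6],"twist":0},{"gripper":200,"xyz":[-6,0,7],"twist":0},{"gripper":200,"xyz":[0,0,0],"twist":0}]'; python3 -m handwheel '[{"gripper":200,"xyz":[0,0,0],"twist":0},{"gripper":200,"xyz":[0,0,0],"twist":0}]';  python3 -c "
from h import *
plan(CW);print(wheel())"
```

```text
t: 18.58
eef_pos: [0.5454, -0.0073, 0.1206]
tool_rot: [0.531, 0.467, 0.531, -0.467]
contact_force: [1.4, -0.3, 0.5]
grip_width: 0.0255
t: 19.0
eef_pos: [0.5482, -0.0303, 0.1497]
tool_rot: [0.531, 0.467, 0.53, -0.468]
contact_force: [2.6, -3.3, -3.8]
grip_width: 0.0254
t: 19.17
eef_pos: [0.5482, -0.0301, 0.1496]
tool_rot: [0.531, 0.467, 0.53, -0.468]
contact_force: [1.8, -7.9, -5.0]
grip_width: 0.0253
t 19.17 pos [ 0.5482 -0.0301  0.1496] shift [34.7 -0.9 32.7] twist 0.001 F [ 1.8 -7.9 -5. ] w 0.0253 j6 -0.39
{'red': (26, np.float64(219.7), 48), 'blue': (5, np.float64(224.3), 62), 'green': (8, np.float64(219.9), 50)}
```

```bash
python3 -m handwheel '[{"gripper":200,"xyz":[-3,0,6],"twist":0},{"gripper":200,"xyz":[0,0,0],"twist":0},{"gripper":200,"xyz":[0,0,0],"twist":0},{"gripper":200,"xyz":[0,0,0],"twist":0}]';  python3 -c "
from h import *
plan(CW);im=ctrl.grab_frame('scene');print(wheel(im));rectify(im,'pics/r10.png');cv2.imwrite('pics/s10.png',im[:,:,::-1]);im=ctrl.grab_frame('top');cv2.imwrite('pics/t10.png',im[:,:,::-1])"
```

```text
t: 19.55
eef_pos: [0.5488, -0.0351, 0.1525]
tool_rot: [0.531, 0.467, 0.531, -0.467]
contact_force: [2.2, -0.9, -6.4]
grip_width: 0.0258
t 19.55 pos [ 0.5488 -0.0351  0.1525] shift [37.5 -0.8 27.8] twist 0.001 F [ 2.2 -0.9 -6.4] w 0.0258 j6 -0.4
{'red': (28, np.float64(224.6), 47), 'blue': (6, np.float64(228.1), 62), 'green': (10, np.float64(225.6), 50)}
```

View pics/r10.png

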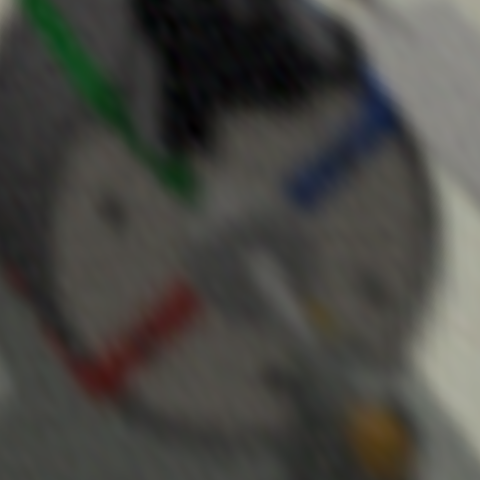

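View pics/s10.png

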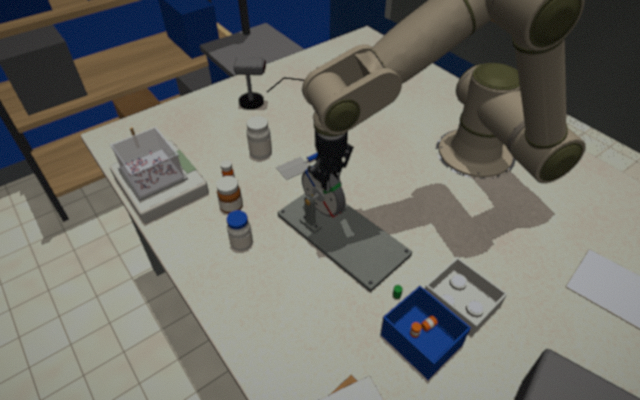

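The wheel reads about 226–227° against a target of 228°, and it is gripped (opening 25.8 mm). The canisters are in the bin (416,328 and 430,323), and the bystanders look unmoved. Handing in.

```bash
python3 -c "
from h import *
print(ctrl.sign_off())"
```

```text
the job is handed in; nothing more can be done
None
```

I put both orange canisters in the blue bin, then found the wheel's heavy side and brought it straight down. The fingers are still holding the wheel. The job was handed in at about 19.7 s of the 72 s allowed.

- **Canisters:** the last scene picture shows both in the bin. The green look-alike, bottles, jar, vial and spatula look unmoved by eye; I did not measure them.
- **Finding the heavy side:** I swung the wheel about 98° one way and 122° the other, letting go each time. It came to rest with the red stripe at about 266° and 190° (measured about the axle from straight up). Half way between is 228°, which is 38° from each stop and inside the stated 22–40°.
- **Final hold:** the wheel reads about 226–227°, within about 2° of straight down. The fingers are closed on the rim at 25.8 mm with a 30 N grip. Single stripes read between 224.6° and 228.1°, because the view is oblique and the fingers hide part of the face.

Two things went less than smoothly. The wheel turned about 15% less than the fingers' arc, so I set the final angle from the camera. I also typed one row on the wrong axis but stopped it before it ran, and the arm had not moved.

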